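Build a nest of test sieves and charge it with the weighed sample

ROBOT

A 6-joint arm with a two-finger parallel gripper is mounted at the origin on a cart in front of the work surface, level with it; the furniture and walls round the work are solid. World frame = base frame: x ahead of the robot, y to its left, z up, the work surface at z = 0. Lengths are in m, angles in rad, forces in N, time in s.
With the tool pointing down it reaches from about 0.25 to 0.775 m from the base axis. Payload 4 kg.
Tool frame: the origin (TCP) lies between the finger pads; the fingertips stand 14 mm ahead of it and the grasp point (between the pads) lies 5 mm behind it; z points along the fingers, y is the line along which they close (so a half turn about z gives the same grasp; the last joint's range is limited). The gripper opens to 94 mm and grips with 3 to 60 N. Pads are 16 mm wide; open, the fingers measure 119 mm over their backs; the gripper's body (75 mm by 177 mm) begins 78 mm behind the grasp point.
Start: joints at [-1.389, 0.087, 1.371, -0, 1.684, -0.103], TCP at [0.155, -0.528, 0.22] pointing down, gripper open.
Joint ranges: [-3.1, 3.1], [-0.76, 2.03], [0.27, 2.55], [-1.08, 4.22], [0.17, 2.65], [-2.57, 2.57]. Speed limits (rad/s): [2.79, 2.79, 3.14, 3.14, 3.14, 3.14].

INTERFACE

Orientations are given as [roll, pitch, yaw] about the fixed x, y, z axes, in that order (R = Rz(yaw) Ry(pitch) Rx(roll)).
In Python, from bench import robot, snapshot gives the robot as it stands.
- The arm moves only by the tool carry_out, never from a script. Its argument "motion" is text: rows parted by semicolons, each of 4 numbers parted by spaces: the shift along the tool's x, y, z each as a share of 0.15 m, from -1 to 1, then the turn about the tool's z as a share of 180 degrees, from -1 to 1. A call has exactly 8 rows; each row is the pose to reach, as a shift and turn from the pose commanded when the call began, along the tool's axes at that moment, turning the shorter way round; what a row does not reach only later rows make up. A row lasts 1/10 s, in which the tool goes at most 50 mm and 8.59 degrees, less where a joint would pass 70% of its speed; a pose out of reach is approached as far as the arm can. A call with a number of a shift or a turn outside -1 to 1 is refused whole. A call with a gripper value outside its range is refused whole. "grip" is the opening, from -1 (shut) to 1 (fully open), set as the call begins (left out, the last holds). The fingers move at their own pace and stop on an object; the grip force is fixed at half the most. Time passes only in rows, so rows that repeat a pose let the fingers close, or fill a call up. It gives the time, the measured TCP pose, the force, the opening and the grip force at its end, in the units of the state.
- robot.get_obs(): the state, without advancing time (a new reading comes with each control period).
- snapshot(name): name is "scene" or "top" or "wrist"; returns a dict with "image" (420x560x3 uint8, red, green, blue), "fx", "fy", "cx", "cy" (pixels), "distortion" ([k1, k2, p1, p2, k3] as OpenCV has them; the pictures are not rectified), "pose" (4x4, takes a point from camera to world coordinates); the wrist camera has in their place "hand_eye" (4x4, takes a point from camera to tool coordinates, whose origin is the TCP and whose axes are the flange's). Camera axes: x right, y up, looking along -z (the intrinsics and any distortion apply to the point x, -y, -z); pixel columns grow to the right and rows downward; lengths in m; the calibration is good to about 2 mm. A picture is of the moment at which its call begins: read the wrist's pose just before it. There is no depth.
- robot.close_job(): hands the job in; it is judged then, once.
The state is a dict: "time": time; "joint_positions": joint angles; "qvel": joint speeds; "joint_torque": joint torques, N m; "tool_pos": TCP position; "ee_rot": TCP orientation; "wrist_force": force on the tool from outside, world axes, zero at the start; "wrist_torque": the same for the moment, N m; "width": finger opening in m; "finger_force": force on a finger pad.
Only numpy, scipy, OpenCV 4.12 (cv2) and the standard library are available. Lean on these libraries where they do the work, as an engineer would, in place of code of your own. Each camera call takes 0.05 s, during which the arm holds its last target. There are 200 camera calls.

TASK

Get the sieve analysis ready: nest the fine (low) sieve into the receiver pan first, then the coarse (tall) sieve into the fine one, each fully down and level on the rim below, without shoving the receiver about. Then tip the ore lumps out of the weighing scoop, its mouth held close over the top sieve, so that all five lie on that sieve's mesh, and put the empty scoop back down flat on the worktop, clear of the sieves. Leave the wash bottle, the timer and the reagent bottle where they stand.

Things in the scene. Friction and masses are not known exactly. Their poses are not given: they have to be found in the camera images.
- receiver_rim (a point): Receiver pan: the lowest of the three round steel vessels, closed bottom, no mesh, loose, 0.35 kg, 62 mm outside and 57 mm inside diameter, 32 mm tall, on the worktop. Point: centre of its rim plane, 32 mm above its underside; z up.
- fine_sieve_center (a point): Fine sieve: steel, close mesh, LOWER of the two, 42 mm tall, 0.11 kg. Foot: skirt 53.6 mm wide, 10 mm tall, chamfered; above a flat shoulder the frame, 62 mm outside, 57 mm inside diameter. The skirt drops into the rim below with 2 mm play all round till the shoulder rests on it. Stands upright on its skirt; grasp across the frame above the shoulder. Point: on its axis, 21 mm above its underside; z up.
- coarse_sieve_center (a point): Coarse sieve: TALLER, 58 mm tall, 0.14 kg, wide mesh of about 7 mm openings lying 12 mm above its underside. Same skirt (53.6 mm wide, 10 mm tall), shoulder and frame (62 mm outside, 57 mm inside) as the fine one; fits into the fine sieve's rim the same way. The two sieves may stand in each other's places. Point: on its axis, 29 mm above its underside; z up.
- scoop_grip (a point): Aluminium weighing scoop, 0.14 kg, flat on the worktop. Point: in its handle, 28.5 mm above the scoop's underside; x points along the scoop to its open mouth, z up. Handle: level flat-sided bar 12 mm wide, 15 mm tall, from 44 mm behind to 36 mm ahead of the point. Bowl: back wall 53 mm ahead, 90 mm long, 60 mm wide narrowing to 40 at the open mouth, walls 24 mm high falling to 12, sheet 2 mm.
- scoop_mouth (a point): Middle of the front edge of the scoop's floor, at the open mouth: 143 mm ahead of scoop_grip, 26.5 mm lower, 2 mm above the scoop's underside. Axes as scoop_grip.
- lump_0: Dark faceted ore lump, about 15 mm across, 12 g; all five start in the scoop's bowl. They stay put while the scoop is level and slide out when it is tipped mouth-down by 35 to 50 degrees. Origin at its centre.
- lump_1: Ore lump like lump_0. Origin at its centre.
- lump_2: Ore lump like lump_0. Origin at its centre.
- lump_3: Ore lump like lump_0. Origin at its centre.
- lump_4: Ore lump like lump_0. Origin at its centre.
- wash_bottle: Bystander: white squeeze bottle with a bent spout, 240 mm tall. Origin at its underside.
- lab_timer: Bystander: small white bench timer, 39 x 68 x 62 mm. Origin at its underside.
- reagent_bottle: Bystander: white capped plastic bottle, 45 x 62 x 109 mm. Origin at its underside.

How it is judged:
On the way, in this order (a step that is already met when the one before it is completed fails the run):
1. the fine sieve sits fully down and level in the receiver, released (horizontal distance between fine_sieve_center and receiver_rim below 0.004 m and z of fine_sieve_center in the frame of receiver_rim between 0.008 and 0.0135 m and angle between fine_sieve_center's own z axis and vertical below 0.06 rad and contact force between the fingers and fine_sieve below 0.2 N), for 0.2 s.
2. the coarse sieve sits fully down and level in the fine one, released (horizontal distance between fine_sieve_center and receiver_rim below 0.004 m and z of fine_sieve_center in the frame of receiver_rim between 0.008 and 0.0135 m and angle between each of fine_sieve_center, coarse_sieve_center's own z axis and vertical below 0.06 rad and horizontal distance between coarse_sieve_center and fine_sieve_center below 0.004 m and z of coarse_sieve_center in the frame of fine_sieve_center between 0.037 and 0.0425 m and contact force between the fingers and coarse_sieve below 0.2 N), for 0.2 s.
3. the scoop is tipped mouth-down (over 23 degrees) with its mouth close over the top sieve (angle between scoop_mouth's own z axis and vertical above 0.4 rad and horizontal distance between scoop_mouth and coarse_sieve_center below 0.05 m and z of scoop_mouth in the frame of coarse_sieve_center below 0.1 m and horizontal distance between fine_sieve_center and receiver_rim below 0.004 m and z of fine_sieve_center in the frame of receiver_rim between 0.008 and 0.0135 m and angle between each of fine_sieve_center, coarse_sieve_center's own z axis and vertical below 0.06 rad and horizontal distance between coarse_sieve_center and fine_sieve_center below 0.004 m and z of coarse_sieve_center in the frame of fine_sieve_center between 0.037 and 0.0425 m), for 0.1 s.
At the end, for the whole second after the job is handed in: Both sieves seated, level (3 deg), within 4 mm of the axis below; receiver upright, within 30 mm of its start; five lumps at rest on the coarse mesh inside its frame; scoop flat on the worktop, mouth and grip over 40 mm from the receiver's axis (horizontal distance between fine_sieve_center and receiver_rim below 0.004 m and z of fine_sieve_center in the frame of receiver_rim between 0.008 and 0.0135 m and angle between each of fine_sieve_center, coarse_sieve_center, scoop_grip's own z axis and vertical below 0.06 rad and horizontal distance between coarse_sieve_center and fine_sieve_center below 0.004 m and z of coarse_sieve_center in the frame of fine_sieve_center between 0.037 and 0.0425 m and distance of receiver_rim from where it was at the start of the episode below 0.03 m and angle between receiver_rim's own z axis and vertical below 0.05 rad and horizontal distance between each of lump_0, lump_1, lump_2, lump_3, lump_4 and coarse_sieve_center below 0.028 m and z of lump_0 in the frame of coarse_sieve_center between -0.016 and 0.026 m and linear speed of each of lump_0, lump_1, lump_2, lump_3, lump_4 below 0.03 m/s and z of lump_1 in the frame of coarse_sieve_center between -0.016 and 0.026 m and z of lump_2 in the frame of coarse_sieve_center between -0.016 and 0.026 m and z of lump_3 in the frame of coarse_sieve_center between -0.016 and 0.026 m and z of lump_4 in the frame of coarse_sieve_center between -0.016 and 0.026 m and height (world z) of scoop_grip between 0.022 and 0.035 m and horizontal distance between each of scoop_mouth, scoop_grip and receiver_rim above 0.04 m); the robot touches nothing.
It fails at once if the wash bottle is shifted by more than 30 mm or knocked over (distance of wash_bottle from where it was at the start of the episode above 0.03 m or angle between wash_bottle's own z axis and vertical above 0.4 rad).
It fails at once if the lab timer is shifted by more than 30 mm or knocked over (distance of lab_timer from where it was at the start of the episode above 0.03 m or angle between lab_timer's own z axis and vertical above 0.4 rad).
It fails at once if the reagent bottle is shifted by more than 30 mm or knocked over (distance of reagent_bottle from where it was at the start of the episode above 0.03 m or angle between reagent_bottle's own z axis and vertical above 0.4 rad).
It also fails if it takes over 72 s, if anything falls off the work surface, if the arm or the gripper's body presses on something with over 40 N, if the wrist force passes 120 N, or if a joint passes its speed limit or range.

## Working session

There is one attempt and no reset: what is moved stays moved. The work goes in short steps, Python scripts to look and compute and a tool call to move; the robot and the scene stay as the last step left them, time stands still between calls to the robot, and variables do not carry over. Pictures are saved under pics/ and viewed, at most 10 in all, crops included, and the job is handed in when it is done.

Besides the shell and the picture viewer there is one more tool, called after "Request:" as name(argument=value, ...) on one line, values as JSON. carry_out: Moves the arm, as the interface text tells. Shift numbers are shares of 0.15 m and turn numbers shares of 180 degrees, none past 1 either way. Its arguments: {"type":"object","properties":{"motion":{"type":"string"},"grip":{"type":"number"}},"required":["motion"]}

```bash
mkdir -p pics; ls; cat > h.py <<'E'
import numpy as np, cv2, pickle
from scipy.spatial.transform import Rotation as R
from bench import robot, snapshot
def cam(s, o=None):
    if 'pose' in s: T=np.array(s['pose'])
    else:
        W=np.eye(4); W[:3,3]=o['tool_pos']; e=np.array(o['ee_rot'])
        W[:3,:3]=R.from_euler('xyz',e).as_matrix() if e.size==3 else e.reshape(3,3)
        T=W@np.array(s['hand_eye'])
    K=np.array([[s['fx'],0,s['cx']],[0,s['fy'],s['cy']],[0,0,1.]])
    return K,np.array(s['distortion'],float),T
def px2w(c,uv,z):
    K,d,T=c
    p=cv2.undistortPoints(np.array(uv,float).reshape(-1,1,2),K,d).reshape(-1,2)
    r=np.c_[p[:,0],-p[:,1],-np.ones(len(p))]@T[:3,:3].T
    t=(np.asarray(z)-T[2,3])/r[:,2]
    return T[:3,3]+r*t[:,None]
def w2px(c,P):
    K,d,T=c
    q=(np.array(P,float).reshape(-1,3)-T[:3,3])@T[:3,:3]
    return cv2.projectPoints(q*[1,-1,-1],np.zeros(3),np.zeros(3),K,d)[0].reshape(-1,2)
def shot(n,f):
    o=robot.get_obs(); s=snapshot(n); cv2.imwrite(f'pics/{f}.png',s['image'][:,:,::-1]); c=cam(s,o)
    pickle.dump((c,s['image']),open(f'pics/{f}.pkl','wb')); return c,s['image'],o
E
python3 - <<'E'
from h import *
for n in('scene','top'):
    c,im,o=shot(n,n+'0'); print(n,c[0].tolist(),c[2].round(3).tolist(),c[1])
print(o)
E
```

```text
pics
scene [[531.1391594791448, 0.0, 281.6383018849441], [0.0, 531.1391594791448, 207.85543324438487], [0.0, 0.0, 1.0]] [[-0.89, 0.343, -0.3, 0.175], [-0.456, -0.679, 0.575, 0.748], [-0.007, 0.649, 0.761, 1.104], [0.0, 0.0, 0.0, 1.0]] [-0.20686974  0.          0.          0.          0.        ]
top [[545.1133372831938, 0.0, 274.65624245398084], [0.0, 545.1133372831938, 215.22302728615517], [0.0, 0.0, 1.0]] [[-0.001, 0.982, -0.188, 0.332], [-1.0, 0.0, 0.005, -0.026], [0.005, 0.188, 0.982, 1.332], [0.0, 0.0, 0.0, 1.0]] [-0.14603789  0.          0.          0.          0.        ]
{'time': 0.05, 'joint_positions': array([-1.38909369e+00,  8.79395462e-02,  1.37220580e+00,  2.77829863e-05,
        1.68359827e+00, -1.03096790e-01]), 'qvel': array([-9.15741374e-04, -9.08337862e-05, -2.15766580e-03, -1.63072702e-04,
       -6.44211936e-04, -1.70455115e-03]), 'joint_torque': array([ 7.52217966e-04, -3.41547024e+01, -3.03594482e+01,  7.18974229e-02,
        3.05507379e-02, -8.95778726e-05]), 'tool_pos': array([ 0.15444556, -0.52734562,  0.21833717]), 'ee_rot': array([-3.13945595e+00, -2.48831022e-04,  2.84802260e-01]), 'wrist_force': array([-8.29907827e-04,  1.56379598e+00,  2.24228812e-01]), 'wrist_torque': array([-0.00778389,  0.01403195,  0.01348082]), 'finger_force': 0.0, 'width': 0.09414899186228745}
```

View pics/top0.png

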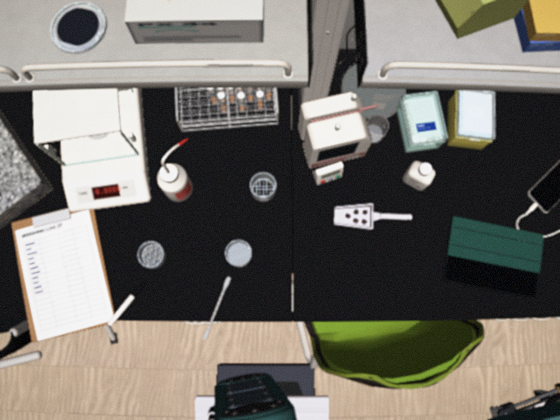

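View pics/scene0.png

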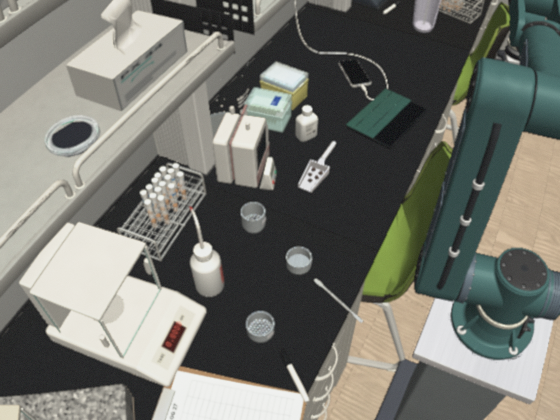

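```bash
python3 - <<'E'
from h import *
c,im=pickle.load(open('pics/top0.pkl','rb')); cs,ims=pickle.load(open('pics/scene0.pkl','rb'))
from scipy.optimize import minimize
g=[cv2.GaussianBlur(cv2.cvtColor(i,cv2.COLOR_RGB2GRAY),(0,0),1).astype(np.float32) for i in(im,ims)]
th=np.linspace(0,2*np.pi,72,endpoint=False)
for nm,uv,h in(('recv',(238,253),.032),('fine',(151,254),.042),('coarse',(262,186),.058)):
    x0=px2w(c,[uv],[h*.6])[0,:2]
    def sc(p,f=(0,1)):
        s=0
        for k,cc in enumerate((c,cs)):
            if k not in f: continue
            v=[]
            for r in(.0297,.036):
                P=np.c_[p[0]+r*np.cos(th),p[1]+r*np.sin(th),np.full(72,h)]
                u=w2px(cc,P).astype(np.float32); v.append(cv2.remap(g[k],u[:,:1],u[:,1:],1).ravel())
            s-=np.mean(np.clip(v[0]-v[1],-20,120))
        return s
    for f in((0,),(1,),(0,1)):
        b=min(((sc((x0[0]+a,x0[1]+d),f),x0[0]+a,x0[1]+d) for a in np.arange(-.025,.026,.001) for d in np.arange(-.025,.026,.001)))
        print(nm,f,np.round(b,4))
A=px2w(c,[(335,217),(411,217),(172,190),(420,180),(330,175)],[.002,.03,.07,.08,.03]);print(A.round(4))
crop=cv2.resize(im[150:290,120:440],None,fx=2.5,fy=2.5,interpolation=3)
cv2.imwrite('pics/crop0.png',crop[:,:,::-1])
E
```

```text
recv (0,) [-9.56605e+01  4.89500e-01  5.58000e-02]
recv (1,) [-6.15741e+01  4.89500e-01  5.88000e-02]
recv (0, 1) [-1.518966e+02  4.895000e-01  5.680000e-02]
fine (0,) [-79.3028   0.4837   0.2659]
fine (1,) [-61.9474   0.4837   0.2689]
fine (0, 1) [-135.2261    0.4837    0.2669]
coarse (0,) [-6.98648e+01  6.49400e-01 -4.00000e-03]
coarse (1,) [-47.8204   0.6504   0.    ]
coarse (0, 1) [-1.099182e+02  6.504000e-01 -3.000000e-03]
[[ 0.5814 -0.1832  0.002 ]
 [ 0.5762 -0.3677  0.03  ]
 [ 0.6342  0.2124  0.07  ]
 [ 0.657  -0.3812  0.08  ]
 [ 0.6818 -0.1699  0.03  ]]
```

View pics/crop0.png

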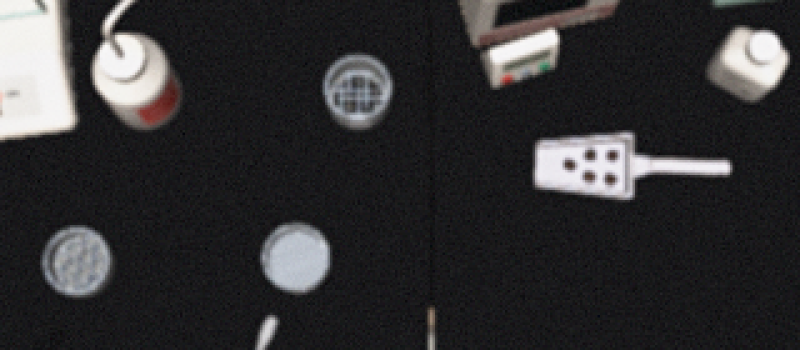

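Request:
carry_out(motion="0.09 -0.112 0 0; 0.18 -0.223 0 0; 0.27 -0.335 0 0; 0.36 -0.446 0 0; 0.45 -0.558 0 0; 0.54 -0.669 0 0; 0.63 -0.78 0 0; 0.72 -0.892 0 0", grip=1)

```text
time: 0.9
tool_pos: [0.2207, -0.368, 0.2189]
ee_rot: [-3.141, 0.0, 0.285]
wrist_force: [0.4, -0.5, 0.9]
width: 0.0938
finger_force: 0.0
```

Request:
carry_out(motion="0.09 -0.112 0 0; 0.18 -0.223 0 0; 0.27 -0.335 0 0; 0.36 -0.446 0 0; 0.45 -0.558 0 0; 0.54 -0.669 0 0; 0.63 -0.78 0 0; 0.72 -0.892 0 0")

```text
time: 1.7
tool_pos: [0.2867, -0.2093, 0.219]
ee_rot: [-3.141, 0.0, 0.285]
wrist_force: [-0.3, -0.0, 0.2]
width: 0.0942
finger_force: 0.0
```

Request:
carry_out(motion="0.09 -0.112 0 0; 0.18 -0.223 0 0; 0.27 -0.335 0 0; 0.36 -0.446 0 0; 0.45 -0.558 0 0; 0.54 -0.669 0 0; 0.63 -0.78 0 0; 0.72 -0.892 0 0")

```text
time: 2.5
tool_pos: [0.3526, -0.0507, 0.219]
ee_rot: [-3.141, 0.001, 0.285]
wrist_force: [0.5, -0.2, -0.3]
width: 0.0938
finger_force: 0.0
```

Request:
carry_out(motion="0.09 -0.112 0 0; 0.18 -0.223 0 0; 0.27 -0.335 0 0; 0.36 -0.446 0 0; 0.45 -0.558 0 0; 0.54 -0.669 0 0; 0.63 -0.78 0 0; 0.72 -0.892 0 0")

```text
time: 3.3
tool_pos: [0.4187, 0.108, 0.2189]
ee_rot: [-3.142, 0.001, 0.285]
wrist_force: [0.2, 0.5, -0.6]
width: 0.0941
finger_force: 0.0
```

Request:
carry_out(motion="0.12 -0.15 0.05 0; 0.24 -0.3 0.15 0; 0.36 -0.446 0.25 0; 0.48 -0.6 0.35 0; 0.6 -0.75 0.45 0; 0.72 -0.892 0.5 0; 0.72 -0.892 0.5 0; 0.72 -0.892 0.5 0")

```text
time: 4.1
tool_pos: [0.4843, 0.2657, 0.1436]
ee_rot: [3.141, 0.002, 0.286]
wrist_force: [-0.9, -0.0, 0.1]
width: 0.0939
finger_force: 0.0
```

```bash
python3 - <<'E'
from h import *
c,im,o=shot('wrist','w1'); print(o['tool_pos'],c[2].round(3).tolist())
th=np.linspace(0,2*np.pi,40)
for h,col in((.042,(255,0,0)),(.010,(0,255,0))):
  u=w2px(c,np.c_[.4837+.031*np.cos(th),.2669+.031*np.sin(th),0*th+h]).astype(int)
  im=cv2.polylines(im.copy(),[u.reshape(-1,1,2)],True,col,1)
cv2.imwrite('pics/w1o.png',im[:,:,::-1])
E
```

```text
[0.48431327 0.26571821 0.14358988] [[0.281, 0.921, 0.27, 0.563], [-0.96, 0.269, 0.08, 0.29], [0.001, -0.282, 0.959, 0.31], [0.0, 0.0, 0.0, 1.0]]
```

View pics/w1o.png

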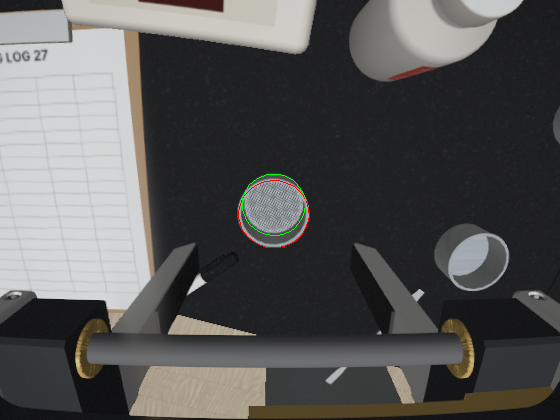

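```bash
cat >> h.py <<'E'
def rimfit(c,im,x0,h,span=.008,step=.0005):
    g=cv2.GaussianBlur(cv2.cvtColor(im,cv2.COLOR_RGB2GRAY),(0,0),1).astype(np.float32)
    th=np.linspace(0,2*np.pi,90,endpoint=False); cs=np.c_[np.cos(th),np.sin(th)]
    def ring(p,r):
        u=w2px(c,np.c_[p+r*cs,np.full(90,h)]).astype(np.float32); return cv2.remap(g,u[:,:1],u[:,1:],1).ravel()
    best=(-1e9,)
    for a in np.arange(-span,span+1e-9,step):
        for d in np.arange(-span,span+1e-9,step):
            p=np.array([x0[0]+a,x0[1]+d])
            s=np.mean(np.clip(ring(p,.0298)-ring(p,.0335),-20,60))
            s+=.5*np.mean(np.clip(ring(p,.0298)-ring(p,.026),-20,60))
            if s>best[0]: best=(s,*p)
    return np.round(best,4)
E
python3 - <<'E'
from h import *
c,im=pickle.load(open('pics/w1.pkl','rb'))
print(rimfit(c,im,(.4837,.2669),.042),rimfit(c,im,(.4895,.0568),.032))
E
```

```text
[79.8679  0.4847  0.2679] [7.62126e+01 4.90500e-01 5.73000e-02]
```

Request:
carry_out(motion="0.003 -0.011 0.12 0; 0.003 -0.011 0.25 0; 0.003 -0.011 0.38 0; 0.003 -0.011 0.5 0; 0.003 -0.011 0.62 0; 0.003 -0.011 0.7 0; 0.003 -0.011 0.765 0; 0.003 -0.011 0.765 0")

```text
time: 4.95
tool_pos: [0.484, 0.2668, 0.0287]
ee_rot: [3.141, 0.002, 0.284]
wrist_force: [0.4, 0.7, 0.2]
width: 0.094
finger_force: 0.0
```

Request:
carry_out(motion="0 0 0 0; 0 0 0 0; 0 0 0 0; 0 0 0 0; 0 0 0 0; 0 0 0 0; 0 0 0 0; 0 0 0 0", grip=-1)

```text
time: 5.75
tool_pos: [0.4852, 0.2677, 0.0303]
ee_rot: [3.142, -0.001, 0.285]
wrist_force: [-0.1, -0.1, 4.3]
width: 0.0622
finger_force: 30.0
```

Request:
carry_out(motion="0 0 -0.2 0; 0 0 -0.35 0; -0.02 0.1 -0.45 0; -0.06 0.22 -0.45 0; -0.09 0.34 -0.45 0; -0.12 0.46 -0.45 0; -0.15 0.58 -0.45 0; -0.178 0.678 -0.45 0")

```text
time: 6.55
tool_pos: [0.4871, 0.1605, 0.0964]
ee_rot: [3.141, 0.002, 0.284]
wrist_force: [-0.4, 0.8, -0.7]
width: 0.0626
finger_force: 30.0
```

Request:
carry_out(motion="-0.03 0.13 0 0; -0.06 0.25 0 0; -0.09 0.36 0 0; -0.12 0.47 0 0; -0.15 0.57 0 0; -0.179 0.678 0 0; -0.179 0.678 0 0; -0.179 0.678 0 0")

```text
time: 7.35
tool_pos: [0.4902, 0.0572, 0.0969]
ee_rot: [-3.141, 0.001, 0.284]
wrist_force: [0.2, 0.4, -0.6]
width: 0.0625
finger_force: 30.0
```

```bash
python3 - <<'E'
from h import *
c,im,o=shot('wrist','w2'); print(o['tool_pos'],o['width'])
z=o['tool_pos'][2]-.0303+.042
print(rimfit(c,im,o['tool_pos'][:2],z))
th=np.linspace(0,2*np.pi,60); im=im.copy()
for x,y,h,col in((.490,.0571,.032,(0,255,0)),(*o['tool_pos'][:2],z,(255,0,0))):
  u=w2px(c,np.c_[x+.031*np.cos(th),y+.031*np.sin(th),0*th+h]).astype(int)
  cv2.polylines(im,[u.reshape(-1,1,2)],True,col,1)
cv2.imwrite('pics/w2o.png',im[:,:,::-1])
E
```

```text
[0.49019307 0.05715513 0.0968742 ] 0.06254648369375114
[8.14856e+01 4.89200e-01 5.82000e-02]
```

View pics/w2o.png

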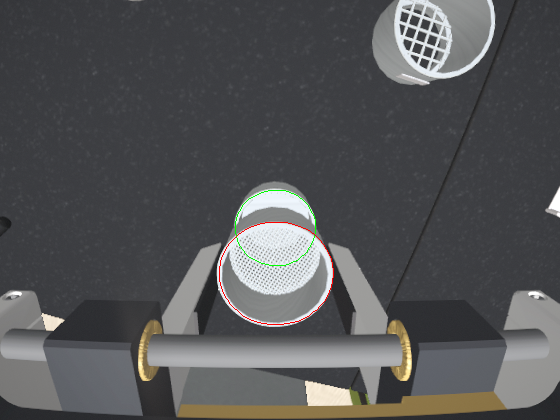

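Request:
carry_out(motion="0.003 0.004 0.06 0; 0.003 0.004 0.12 0; 0.003 0.004 0.17 0; 0.003 0.004 0.21 0; 0.003 0.004 0.24 0; 0.003 0.004 0.26 0; 0.003 0.004 0.28 0; 0.003 0.004 0.295 0")

```text
time: 8.2
tool_pos: [0.4913, 0.0569, 0.0529]
ee_rot: [3.141, -0.0, 0.285]
wrist_force: [-0.2, 0.9, -0.6]
width: 0.0621
finger_force: 30.0
```

```bash
python3 - <<'E'
from h import *
o=robot.get_obs(); print(o)
E
```

```text
{'time': 8.2, 'joint_positions': array([ 6.36321829e-04,  6.05751346e-02,  1.73862893e+00, -9.15295792e-05,
        1.34206652e+00,  1.28669442e+00]), 'qvel': array([-0.00074334,  0.02082748,  0.02249957, -0.00169645, -0.04341473,
        0.00109294]), 'joint_torque': array([ 1.15681047e-02, -3.08871710e+01, -2.82483763e+01,  3.57627729e-02,
       -3.89424025e-02,  1.07552403e-04]), 'tool_pos': array([0.49127201, 0.05688261, 0.0528887 ]), 'ee_rot': array([ 3.14141680e+00, -2.84165645e-04,  2.84758996e-01]), 'wrist_force': array([-0.16186669,  0.86978602, -0.57686965]), 'wrist_torque': array([-0.02125818,  0.03501928,  0.02953863]), 'finger_force': 29.999679112806916, 'width': 0.06208054039715899}
```

Request:
carry_out(motion="0 0 0.004 0; 0 0 0.008 0; 0 0 0.012 0; 0 0 0.012 0; 0 0 0.012 0; 0 0 0.012 0; 0 0 0.012 0; 0 0 0.012 0")

```text
time: 9.0
tool_pos: [0.4911, 0.0569, 0.0522]
ee_rot: [3.141, -0.0, 0.285]
wrist_force: [-3.5, -0.1, 5.4]
width: 0.0625
finger_force: 30.0
```

Request:
carry_out(motion="0 0 0 0; 0 0 0 0; 0 0 0 0; 0 0 0 0; 0 0 0 0; 0 0 0 0; 0 0 -0.1 0; 0 0 -0.25 0", grip=1)

```text
time: 9.8
tool_pos: [0.4897, 0.0569, 0.0873]
ee_rot: [-3.14, 0.004, 0.285]
wrist_force: [0.3, 0.2, 0.6]
width: 0.0941
finger_force: 0.0
```

Request:
carry_out(motion="0.1 0.03 -0.25 0; 0.25 0.1 -0.4 0; 0.4 0.15 -0.4 0; 0.55 0.2 -0.4 0; 0.65 0.24 -0.4 0; 0.65 0.24 -0.4 0; 0.65 0.24 -0.4 0; 0.65 0.24 -0.4 0")

```text
time: 10.6
tool_pos: [0.594, 0.0499, 0.1485]
ee_rot: [-3.141, 0.001, 0.285]
wrist_force: [-0.3, -0.7, -0.4]
width: 0.094
finger_force: 0.0
```

```bash
python3 - <<'E'
from h import *
c,im,o=shot('wrist','w3'); print(o['tool_pos'],o['width'])
print('coarse',rimfit(c,im,(.6504,-.003),.058))
ct,it,_=shot('top','t3'); cs,i2,_=shot('scene','s3')
for cc,i in((ct,it),(cs,i2)): print([rimfit(cc,i,(.490,.057),h,.006) for h in(.064,.060,.068)],rimfit(cc,i,(.650,-.003),.058,.006))
th=np.linspace(0,2*np.pi,60); im=im.copy()
for x,y,h,col in((.490,.057,.064,(0,255,0)),(.6504,-.003,.058,(255,0,0))):
  u=w2px(c,np.c_[x+.031*np.cos(th),y+.031*np.sin(th),0*th+h]).astype(int)
  cv2.polylines(im,[u.reshape(-1,1,2)],True,col,1)
a=i2[150:330,150:390]; a=cv2.resize(a,None,fx=1.6,fy=1.6)
out=np.zeros((420,560+384,3),np.uint8); out[:,:560]=im; out[:288,560:]=a
out=cv2.resize(out,(800,356)); cv2.imwrite('pics/w3o.png',out[:,:,::-1])
E
```

```text
[0.59403812 0.04987723 0.14854093] 0.09400532454644142
coarse [ 8.69502e+01  6.51900e-01 -1.50000e-03]
[array([11.184 ,  0.491 ,  0.0545]), array([11.1436,  0.491 ,  0.055 ]), array([11.1682,  0.49  ,  0.0545])] [ 4.1779  0.656  -0.0065]
[array([31.469 ,  0.4895,  0.0585]), array([31.2115,  0.4905,  0.056 ]), array([31.7812,  0.488 ,  0.0615])] [8.4609e+00 6.4800e-01 3.0000e-03]
```

View pics/w3o.png

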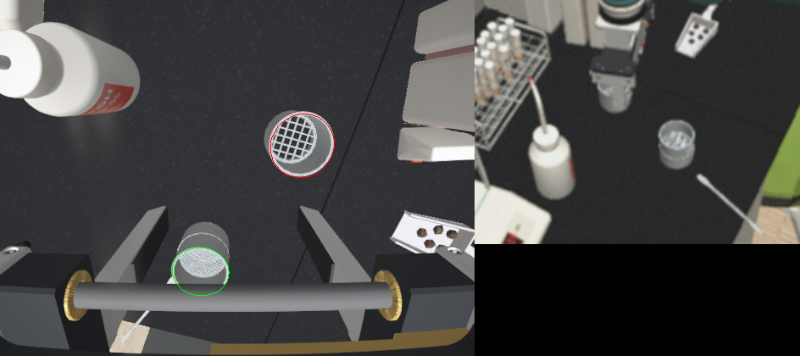

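Request:
carry_out(motion="0.08 0.12 0 0; 0.16 0.25 0 0; 0.24 0.37 0 0; 0.274 0.441 0.1 0; 0.274 0.441 0.25 0; 0.274 0.441 0.4 0; 0.274 0.441 0.4 0; 0.274 0.441 0.4 0")

```text
time: 11.55
tool_pos: [0.6519, -0.0019, 0.0877]
ee_rot: [-3.141, 0.002, 0.285]
wrist_force: [1.1, -0.8, 0.8]
width: 0.0938
finger_force: 0.0
```

```bash
python3 - <<'E'
from h import *
c,im=pickle.load(open('pics/w3.pkl','rb')); print('fine w3',rimfit(c,im,(.490,.057),.064))
c,im,o=shot('wrist','w4'); print(o['tool_pos'],o['width'])
print('coarse',rimfit(c,im,(.651,-.002),.058))
E
```

```text
fine w3 [46.5308  0.4895  0.0585]
[ 0.65190988 -0.0019091   0.08768394] 0.09377121663633313
coarse [ 8.78526e+01  6.52000e-01 -5.00000e-04]
```

Request:
carry_out(motion="0 0 0.08 0; 0 0 0.16 0; 0 0 0.24 0; 0 0 0.3 0; 0 0 0.33 0; 0 0 0.33 0; 0 0 0.33 0; 0 0 0.33 0")

```text
time: 12.4
tool_pos: [0.6534, -0.0023, 0.0399]
ee_rot: [3.141, -0.001, 0.285]
wrist_force: [0.1, 0.2, -0.4]
width: 0.0938
finger_force: 0.0
```

Request:
carry_out(motion="0 0 0 0; 0 0 0 0; 0 0 0 0; 0 0 0 0; 0 0 0 0; 0 0 0 0; 0 0 0 0; 0 0 0 0", grip=-1)

```text
time: 13.2
tool_pos: [0.6529, -0.0022, 0.0393]
ee_rot: [3.141, -0.0, 0.285]
wrist_force: [-0.2, 0.3, 0.4]
width: 0.0626
finger_force: 30.0
```

Request:
carry_out(motion="0 0 -0.15 0; 0 0 -0.3 0; 0 0 -0.45 0; 0 0 -0.6 0; 0 0 -0.7 0; 0 0 -0.7 0; 0 0 -0.7 0; 0 0 -0.7 0")

```text
time: 14.0
tool_pos: [0.6519, -0.0021, 0.142]
ee_rot: [-3.14, 0.003, 0.285]
wrist_force: [-0.1, -0.2, -0.6]
width: 0.0623
finger_force: 30.0
```

```bash
python3 - <<'E'
from h import *
c,im,o=shot('wrist','w5'); print(o['tool_pos'],o['width'])
print('coarse',rimfit(c,im,o['tool_pos'][:2],o['tool_pos'][2]-.038+.058))
E
```

```text
[ 0.65187112 -0.00211829  0.14201446] 0.06228420582323415
coarse [ 8.76765e+01  6.50900e-01 -6.00000e-04]
```

Request:
carry_out(motion="-0.15 -0.11 0 0; -0.3 -0.22 0 0; -0.45 -0.33 0 0; -0.6 -0.44 0 0; -0.75 -0.55 0 0; -0.87 -0.64 0 0; -0.921 -0.679 0 0; -0.921 -0.679 0 0")

```text
time: 14.85
tool_pos: [0.4908, 0.0571, 0.1437]
ee_rot: [-3.142, 0.001, 0.286]
wrist_force: [0.6, -0.4, -1.5]
width: 0.0622
finger_force: 30.0
```

Request:
carry_out(motion="0 0 0.06 0; 0 0 0.12 0; 0 0 0.16 0; 0 0 0.19 0; 0 0 0.21 0; 0 0 0.23 0; 0 0 0.25 0; 0 0 0.265 0")

```text
time: 15.65
tool_pos: [0.4918, 0.0568, 0.1043]
ee_rot: [3.141, -0.0, 0.285]
wrist_force: [-0.4, -0.1, -0.5]
width: 0.0622
finger_force: 30.0
```

Request:
carry_out(motion="-0.005 0 0.01 0; -0.005 0 0.02 0; -0.005 0 0.03 0; -0.005 0 0.04 0; -0.005 0 0.05 0; -0.005 0 0.06 0; -0.005 0 0.07 0; -0.005 0 0.075 0")

```text
time: 16.45
tool_pos: [0.4909, 0.0565, 0.0932]
ee_rot: [3.142, 0.0, 0.285]
wrist_force: [-0.8, -0.5, 2.2]
width: 0.062
finger_force: 30.0
```

Request:
carry_out(motion="0 0 0.005 0; 0 0 0.01 0; 0 0 0.01 0; 0 0 0.01 0; 0 0 0.01 0; 0 0 0.01 0; 0 0 0.01 0; 0 0 0.01 0")

```text
time: 17.25
tool_pos: [0.491, 0.0566, 0.0932]
ee_rot: [3.141, -0.001, 0.285]
wrist_force: [-3.4, -0.1, 6.0]
width: 0.0622
finger_force: 30.0
```

Request:
carry_out(motion="0 0 0 0; 0 0 0 0; 0 0 0 0; 0 0 0 0; 0 0 0 0; 0 0 -0.15 0; 0 0 -0.3 0; 0 0 -0.5 0", grip=1)

```text
time: 18.05
tool_pos: [0.49, 0.0565, 0.166]
ee_rot: [-3.141, 0.003, 0.285]
wrist_force: [0.3, 0.5, -0.4]
width: 0.0942
finger_force: 0.0
```

Request:
carry_out(motion="0 0 -0.1 0; -0.01 0.13 -0.1 0; -0.02 0.26 -0.1 0; -0.02 0.4 -0.1 0; -0.03 0.54 -0.1 0; -0.04 0.66 -0.1 0; -0.05 0.77 -0.1 0; -0.053 0.865 -0.1 0")

```text
time: 18.85
tool_pos: [0.5199, -0.0713, 0.1816]
ee_rot: [3.142, 0.0, 0.284]
wrist_force: [0.9, 0.6, 0.7]
width: 0.0943
finger_force: 0.0
```

Request:
carry_out(motion="0 0.11 0 -0.04; -0.01 0.22 0 -0.08; -0.02 0.33 0 -0.12; -0.02 0.44 0 -0.16; -0.03 0.54 0 -0.2; -0.04 0.65 0 -0.24; -0.05 0.76 0 -0.28; -0.053 0.865 0 -0.32", grip=-0.1)

```text
time: 19.65
tool_pos: [0.5487, -0.1979, 0.1816]
ee_rot: [-3.142, -0.0, 1.295]
wrist_force: [1.3, -0.0, -1.0]
width: 0.0426
finger_force: 0.0
```

```bash
python3 - <<'E'
from h import *
c,im,o=shot('wrist','w6'); print(o['tool_pos'],o['ee_rot'],o['width'])
ct,it,_=shot('top','t6')
cv2.imwrite('pics/v6.png',cv2.resize(np.hstack([im,cv2.resize(it[130:270,200:480],(840,420))]),(800,240),interpolation=cv2.INTER_AREA)[:,:,::-1])
E
```

```text
[ 0.54873925 -0.19786421  0.18156765] [-3.14150760e+00 -3.41756079e-05  1.29538985e+00] 0.042631306576890016
```

View pics/w6.png

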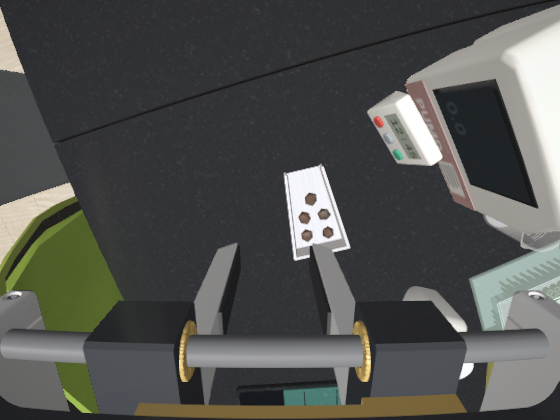

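```bash
python3 - <<'E'
from h import *
c,im=pickle.load(open('pics/w6.pkl','rb')); ct,it=pickle.load(open('pics/top0.pkl','rb'))
print('mouth,backmid',px2w(c,[(304,170),(322,252.5)],[.008,.024]).round(4))
# handle centroid fit in top0
g=cv2.cvtColor(it,cv2.COLOR_RGB2GRAY); 
ys,xs=np.where(g[205:230,380:416]>110); uv=np.c_[xs+380,ys+205]
P=px2w(ct,uv,np.full(len(uv),.033)); 
vx,vy,x0,y0=cv2.fitLine(P[:,:2].astype(np.float32),2,0,.01,.01).ravel(); print('handle dir',vx,vy,'pt',x0,y0,'y range',P[:,1].min(),P[:,1].max(), 'x at y=-.32',x0+(-.32-y0)*vx/vy)
ys,xs=np.where(g[210:225,325:376]>90)
uv=np.c_[xs+325,ys+210];P=px2w(ct,uv,np.full(len(uv),.005));print('bowl y',P[:,1].min(),P[:,1].max())
# reagent
ys,xs=np.where(g[155:195,395:440]>120); uv=np.c_[xs+395,ys+155]
print('reag px',uv.min(0),uv.max(0)); 
print(px2w(ct,[(uv[:,0].min(),185),(uv[:,0].max(),180),(420,uv[:,1].max())],[0.02,.05,.0]).round(4))
print('cap', px2w(ct,[(426,169)],[.105]).round(4), 'timer',px2w(ct,[(330,178)],[.03]).round(3))
E
```

```text
mouth,backmid [[ 0.5871 -0.178   0.008 ]
 [ 0.5829 -0.2695  0.024 ]]
handle dir 0.04545274 0.9989665 pt 0.5777118 -0.32826045 y range -0.3694268353325952 -0.2898261599608499 x at y=-.32 0.5780877
bowl y -0.28345928792887065 -0.17763777822273946
reag px [407 161] [435 188]
[[ 0.6595 -0.3642  0.02  ]
 [ 0.6651 -0.4275  0.05  ]
 [ 0.6568 -0.4027  0.    ]]
cap [[ 0.6775 -0.3901  0.105 ]] timer [[ 0.674 -0.17   0.03 ]]
```

View pics/v6.png

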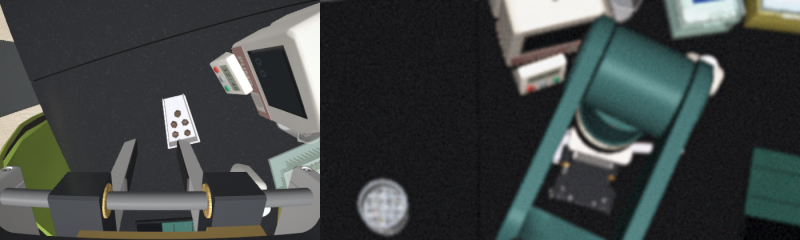

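Request:
carry_out(motion="-0.12 0.06 0 -0.02; -0.24 0.12 0 -0.04; -0.36 0.19 0 -0.06; -0.48 0.25 0 -0.073; -0.6 0.32 0.03 -0.073; -0.72 0.38 0.06 -0.073; -0.825 0.443 0.1 -0.073; -0.825 0.443 0.1 -0.073")

```text
time: 20.55
tool_pos: [0.5776, -0.3356, 0.1646]
ee_rot: [-3.139, -0.001, 1.516]
wrist_force: [0.8, 0.2, -1.2]
width: 0.0424
finger_force: 0.0
```

Request:
carry_out(motion="0 0 0.1 0; 0 0 0.24 0; 0 0 0.4 0; 0 0 0.55 0; 0 0 0.7 0; 0 0 0.8 0; 0 0 0.86 0; 0 0 0.86 0")

```text
time: 21.35
tool_pos: [0.5774, -0.3332, 0.0361]
ee_rot: [-3.139, -0.002, 1.52]
wrist_force: [0.3, 0.6, -0.6]
width: 0.0421
finger_force: 0.0
```

```bash
python3 - <<'E'
from h import *
c,im,o=shot('wrist','w7'); print(o['tool_pos'],o['ee_rot'],o['width'],o['wrist_force'])
cv2.imwrite('pics/w7.png',im[:,:,::-1])
E
```

```text
[ 0.57742902 -0.33320163  0.03608038] [-3.13923922e+00 -1.55908368e-03  1.51977870e+00] 0.04213310641598471 [ 0.3177009   0.56664966 -0.6181129 ]
```

View pics/w7.png

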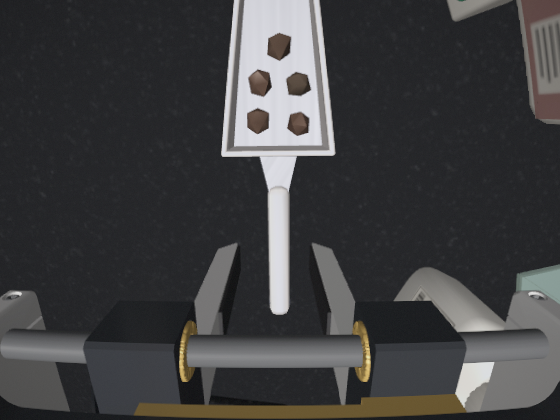

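Request:
carry_out(motion="0 0 0.02 0; 0 0 0.05 0; 0 0 0.07 0; 0 0 0.07 0; 0 0 0.07 0; 0 0 0.07 0; 0 0 0.07 0; 0 0 0.07 0")

```text
time: 22.2
tool_pos: [0.5782, -0.3343, 0.0273]
ee_rot: [3.141, 0.0, 1.519]
wrist_force: [-0.4, 0.2, 0.2]
width: 0.0426
finger_force: 0.0
```

Request:
carry_out(motion="0 0 0 0; 0 0 0 0; 0 0 0 0; 0 0 0 0; 0 0 0 0; 0 0 0 0; 0 0 0 0; 0 0 0 0", grip=-1)

```text
time: 23.0
tool_pos: [0.5783, -0.3343, 0.0272]
ee_rot: [3.141, 0.0, 1.519]
wrist_force: [0.9, 0.6, -0.6]
width: 0.0117
finger_force: 30.0
```

```bash
cat >> h.py <<'E'
def bowl(im):
    """white bowl: row of the back-wall lower edge at its two sides and its width in px"""
    g=cv2.cvtColor(im,cv2.COLOR_RGB2GRAY); m=(g>150).astype(np.uint8); m[:,:150]=0; m[:,420:]=0; m[240:]=0
    w=m.sum(1); ext=[(np.ptp(np.where(r)[0]) if r.any() else 0) for r in m]
    k=int(np.argmax(ext[:240])); r=[i for i,e in enumerate(ext) if e>60]
    return dict(maxw=ext[k],row=k,last=max(r) if r else None,first=min(r) if r else None)
E
python3 - <<'E'
from h import *
c,im,o=shot('wrist','w8'); print(bowl(im),o['tool_pos'],o['width'],o['wrist_torque'],o['wrist_force'])
E
```

```text
{'maxw': np.int64(119), 'row': 148, 'last': 155, 'first': 0} [ 0.57827192 -0.33433273  0.02721959] 0.01174793179452079 [-0.12246757 -0.1816955  -0.04083355] [ 0.9110423   0.58993037 -0.57928226]
```

Request:
carry_out(motion="0 0 -0.03 0; 0 0 -0.06 0; 0 0 -0.1 0; 0 0 -0.14 0; 0 0 -0.18 0; 0 0 -0.2 0; 0 0 -0.2 0; 0 0 -0.2 0")

```text
time: 23.85
tool_pos: [0.5781, -0.3343, 0.0572]
ee_rot: [-3.142, 0.0, 1.519]
wrist_force: [0.6, 0.8, -2.6]
width: 0.0115
finger_force: 30.0
```

```bash
python3 - <<'E'
from h import *
c,im,o=shot('wrist','w9'); print(bowl(im),o['tool_pos'],o['width'],o['wrist_torque'],o['wrist_force'])
E
```

```text
{'maxw': np.int64(119), 'row': 148, 'last': 155, 'first': 0} [ 0.57808542 -0.33426459  0.05716759] 0.011523494384356254 [-0.19677406 -0.11911264  0.00980198] [ 0.56909265  0.83253199 -2.5560783 ]
```

Request:
carry_out(motion="0 0 0.05 0; 0 0 0.1 0; 0 0 0.14 0; 0 0 0.17 0; 0 0 0.17 0; 0 0 0.17 0; 0 0 0.17 0; 0 0 0.17 0")

```text
time: 24.7
tool_pos: [0.5785, -0.3345, 0.0323]
ee_rot: [3.141, 0.001, 1.519]
wrist_force: [0.1, -0.2, -1.9]
width: 0.0124
finger_force: 30.0
```

Request:
carry_out(motion="0 0 0 0; 0 0 0 0; 0 0 0 0; 0 0 0 0; 0 0 0 0; 0 0 0 0; 0 0 0 0; 0 0 0 0", grip=-0.77)

```text
time: 25.5
tool_pos: [0.5782, -0.3343, 0.0317]
ee_rot: [3.142, 0.0, 1.519]
wrist_force: [-0.1, 0.2, -1.9]
width: 0.0116
finger_force: 30.0
```

```bash
python3 - <<'E'
from h import *
c,im,o=shot('wrist','w10'); print(bowl(im),o['tool_pos'],o['width'],o['finger_force'],o['wrist_force'])
E
```

```text
{'maxw': np.int64(119), 'row': 148, 'last': 155, 'first': 0} [ 0.57815965 -0.33432315  0.03170753] 0.011582983961214342 29.998312890529633 [-0.11408828  0.19977481 -1.85863978]
```

Request:
carry_out(motion="0 0 0 0; 0 0 0 0; 0 0 0 0; 0 0 0 0; 0 0 0 0; 0 0 0 0; 0 0 0 0; 0 0 0 0", grip=-0.75)

```text
time: 26.35
tool_pos: [0.5782, -0.3343, 0.0317]
ee_rot: [3.142, 0.0, 1.519]
wrist_force: [0.7, 0.2, -0.7]
width: 0.0118
finger_force: 7.9
```

```bash
python3 - <<'E'
from h import *
c,im,o=shot('wrist','w11'); print(bowl(im),o['tool_pos'],o['width'],o['finger_force'],o['wrist_force'])
E
```

```text
{'maxw': np.int64(118), 'row': 150, 'last': 155, 'first': 0} [ 0.57815894 -0.3342886   0.03169891] 0.011790830258996183 7.926106005907059 [ 0.70040567  0.17895722 -0.71446247]
```

Request:
carry_out(motion="0.01 0 -0.05 0; 0.02 0 -0.1 0; 0.04 0 -0.15 0; 0.06 0 -0.2 0; 0.09 0 -0.25 0; 0.13 0 -0.305 0; 0.13 0 -0.305 0; 0.13 0 -0.305 0")

```text
time: 27.2
tool_pos: [0.5797, -0.3149, 0.0783]
ee_rot: [3.14, 0.001, 1.52]
wrist_force: [-0.1, -1.3, 0.2]
width: 0.0118
finger_force: 8.0
```

```bash
python3 - <<'E'
from h import *
c,im,o=shot('wrist','w12'); print(bowl(im),o['tool_pos'],o['width'],o['finger_force'],o['wrist_force'])
# predicted back-wall corner rows for tilt
yaw=1.519; d=np.array([np.cos(yaw),np.sin(yaw),0]); l=np.array([-d[1],d[0],0])
piv=o['tool_pos']+[0,0,.005]
for t in(0,10,15,20,25):
    s,k=np.sin(np.radians(t)),np.cos(np.radians(t)); X=d*k+[0,0,-s]; Z=d*s+[0,0,k]
    print(t,w2px(c,[piv+X*.064+Z*-.0082+l*w for w in(.03,-.03)]).round(0).tolist())
E
```

```text
{'maxw': np.int64(105), 'row': 157, 'last': 161, 'first': 29} [ 0.57970432 -0.3149264   0.07830527] 0.011801615248756349 8.029693365097046 [-0.07498284 -1.34985043  0.17768778]
0 [[218.0, 156.0], [331.0, 156.0]]
10 [[222.0, 158.0], [328.0, 158.0]]
15 [[223.0, 160.0], [326.0, 160.0]]
20 [[225.0, 163.0], [325.0, 163.0]]
25 [[226.0, 166.0], [323.0, 166.0]]
```

Request:
carry_out(motion="0 0 0 0; 0 0 0 0; 0 0 -0.08 0; 0 0 -0.22 0; 0 0 -0.4 0; 0 0 -0.6 0; 0 0 -0.8 0; 0 0 -0.95 0", grip=-1)

```text
time: 28.05
tool_pos: [0.5791, -0.3147, 0.2224]
ee_rot: [3.141, 0.001, 1.52]
wrist_force: [0.0, -1.1, -2.3]
width: 0.0115
finger_force: 30.0
```

Request:
carry_out(motion="0.03 -0.01 0 0; 0.1 -0.05 0 0; 0.2 -0.1 0 0; 0.3 -0.14 0 0; 0.42 -0.2 0 0; 0.54 -0.25 0 0; 0.66 -0.31 0 0; 0.774 -0.361 0 0")

```text
time: 28.85
tool_pos: [0.5289, -0.1938, 0.2169]
ee_rot: [-3.136, -0.002, 1.52]
wrist_force: [0.2, 0.8, -1.5]
width: 0.0116
finger_force: 30.0
```

Request:
carry_out(motion="0.11 -0.05 0 0; 0.22 -0.1 0 0; 0.33 -0.15 0 0; 0.44 -0.2 0 0; 0.55 -0.26 0 0; 0.65 -0.3 0 0; 0.73 -0.34 0 0; 0.774 -0.361 0 0")

```text
time: 29.65
tool_pos: [0.4825, -0.0761, 0.2202]
ee_rot: [3.141, 0.0, 1.52]
wrist_force: [-0.6, -0.3, -1.1]
width: 0.0115
finger_force: 30.0
```

```bash
python3 - <<'E'
from h import *
c,im,o=shot('wrist','w13'); print(bowl(im),o['tool_pos'],o['ee_rot'],o['width'],o['finger_force'])
cs,i2,_=shot('scene','s13'); ct,it,_=shot('top','t13')
print('rim wrist',rimfit(c,im,(.4905,.0575),.112,.006))
im=im.copy(); th=np.linspace(0,2*np.pi,60)
u=w2px(c,np.c_[.4905+.031*np.cos(th),.0575+.031*np.sin(th),0*th+.112]).astype(int)
cv2.polylines(im,[u.reshape(-1,1,2)],True,(0,255,0),1)
u=w2px(cs,[[.4905,.0575,.1]])[0].astype(int);print(u)
a=cv2.resize(i2[u[1]-70:u[1]+70,u[0]-80:u[0]+80],(480,420))
cv2.imwrite('pics/v13.png',cv2.resize(np.hstack([im,a]),(800,323))[:,:,::-1])
E
```

```text
{'maxw': np.int64(158), 'row': 29, 'last': 201, 'first': 27} [ 0.48248275 -0.0761364   0.22016437] [3.14111415e+00 1.92679490e-04 1.52041735e+00] 0.011504975148802964 29.998861849308014
rim wrist [49.8518  0.491   0.0585]
[298 239]
```

View pics/v13.png

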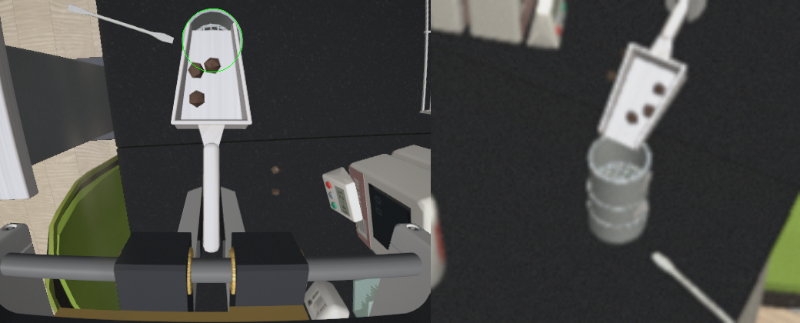

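Request:
carry_out(motion="0 0 0.04 0; 0 0 0.08 0; 0 0 0.12 0; 0 0 0.16 0; 0 0 0.2 0; 0 0 0.22 0; 0 0 0.233 0; 0 0 0.233 0")

```text
time: 30.6
tool_pos: [0.4828, -0.0773, 0.1847]
ee_rot: [-3.141, -0.0, 1.519]
wrist_force: [0.5, 0.1, -2.3]
width: 0.0118
finger_force: 30.0
```

Request:
carry_out(motion="0 0 0 0; 0 0 0 0; 0 0 0 0; 0.02 0 -0.01 0; 0.04 0 -0.03 0; 0.07 0 -0.055 0; 0.095 0 -0.078 0; 0.095 0 -0.078 0", grip=-0.75)

```text
time: 31.4
tool_pos: [0.4841, -0.0625, 0.1976]
ee_rot: [3.14, -0.0, 1.52]
wrist_force: [0.4, 0.5, -1.9]
width: 0.0122
finger_force: 8.1
```

```bash
cat >> h.py <<'E'
def tiltpred(c,o,ts=(0,15,20,25,30,35,40,45,50,55)):
    yaw=1.52; d=np.array([np.cos(yaw),np.sin(yaw),0]); l=np.array([-d[1],d[0],0]); piv=o['tool_pos']+[0,0,.005]
    for t in ts:
        s,k=np.sin(np.radians(t)),np.cos(np.radians(t)); X=d*k+[0,0,-s]; Z=d*s+[0,0,k]
        u=w2px(c,[piv+X*.064+Z*-.0082+l*w for w in(.03,-.03)]); print(t,u[0,1].round(),(u[1,0]-u[0,0]).round(),end=' | ')
    print()
def profile(im):
    g=cv2.cvtColor(im,cv2.COLOR_RGB2GRAY); m=g>150
    for r in range(140,215,4):
        x=np.where(m[r,190:360])[0]; print(r,(x.min()+190,x.max()+190) if len(x) else None,end=' ')
    print()
E
python3 - <<'E'
from h import *
c,im,o=shot('wrist','w14'); print(o['tool_pos'],o['width'],o['finger_force'],o['wrist_force'])
tiltpred(c,o); profile(im)
E
```

```text
[ 0.48406017 -0.06251794  0.19760022] 0.012191033033308395 8.084806054830551 [ 0.36999276  0.49540771 -1.8631471 ]
0 156.0 113.0 | 15 160.0 103.0 | 20 163.0 100.0 | 25 166.0 97.0 | 30 170.0 94.0 | 35 175.0 92.0 | 40 180.0 90.0 | 45 185.0 88.0 | 50 190.0 86.0 | 55 196.0 85.0 | 
140 (np.int64(229), np.int64(320)) 144 (np.int64(228), np.int64(320)) 148 (np.int64(228), np.int64(321)) 152 (np.int64(227), np.int64(322)) 156 (np.int64(226), np.int64(323)) 160 (np.int64(225), np.int64(323)) 164 (np.int64(225), np.int64(324)) 168 (np.int64(233), np.int64(318)) 172 (np.int64(234), np.int64(316)) 176 (np.int64(236), np.int64(289)) 180 (np.int64(261), np.int64(287)) 184 (np.int64(263), np.int64(286)) 188 (np.int64(264), np.int64(285)) 192 (np.int64(265), np.int64(283)) 196 (np.int64(265), np.int64(283)) 200 (np.int64(265), np.int64(283)) 204 (np.int64(265), np.int64(283)) 208 (np.int64(265), np.int64(283)) 212 (np.int64(265), np.int64(283))
```

Request:
carry_out(motion="0 0 0 0; 0 0 0 0; 0 0 0 0; 0 0 0 0; 0 0 0 0; 0 0 0 0; 0 0 0 0; 0 0 0 0", grip=-0.748)

```text
time: 32.25
tool_pos: [0.4836, -0.0631, 0.1966]
ee_rot: [-3.142, 0.0, 1.519]
wrist_force: [0.3, 1.0, -0.7]
width: 0.0123
finger_force: 5.1
```

```bash
python3 - <<'E'
from h import *
c,im,o=shot('wrist','w15'); print(o['tool_pos'],o['width'],o['finger_force'],o['wrist_force'])
profile(im)
E
```

```text
[ 0.48361426 -0.06310726  0.19663386] 0.012283244508946977 5.059506520628929 [ 0.30518356  1.01888081 -0.67393585]
140 (np.int64(229), np.int64(320)) 144 (np.int64(228), np.int64(321)) 148 (np.int64(227), np.int64(321)) 152 (np.int64(227), np.int64(322)) 156 (np.int64(226), np.int64(323)) 160 (np.int64(225), np.int64(324)) 164 (np.int64(225), np.int64(324)) 168 (np.int64(233), np.int64(316)) 172 (np.int64(235), np.int64(314)) 176 (np.int64(260), np.int64(289)) 180 (np.int64(262), np.int64(287)) 184 (np.int64(263), np.int64(286)) 188 (np.int64(264), np.int64(285)) 192 (np.int64(266), np.int64(283)) 196 (np.int64(265), np.int64(283)) 200 (np.int64(265), np.int64(283)) 204 (np.int64(265), np.int64(283)) 208 (np.int64(265), np.int64(283)) 212 (np.int64(265), np.int64(283))
```

Request:
carry_out(motion="0 0 0 0; 0 0 0 0; 0 0 0 0; 0 0 -0.15 0; 0 0 -0.17 0; 0 0 -0.16 0; 0 0 -0.15 0; 0 0 -0.14 0", grip=-0.747)

```text
time: 33.1
tool_pos: [0.4834, -0.0631, 0.2167]
ee_rot: [-3.141, -0.0, 1.519]
wrist_force: [0.2, 0.5, -0.4]
width: 0.012
finger_force: 3.7
```

```bash
python3 - <<'E'
from h import *
c,im,o=shot('wrist','w16'); print(o['tool_pos'],o['width'],o['finger_force'],o['wrist_force'])
profile(im)
E
```

```text
[ 0.48338125 -0.06309498  0.21665312] 0.012005087305529898 3.738655596971512 [ 0.20734023  0.49657906 -0.42647171]
140 (np.int64(233), np.int64(316)) 144 (np.int64(232), np.int64(317)) 148 (np.int64(231), np.int64(318)) 152 (np.int64(230), np.int64(319)) 156 (np.int64(230), np.int64(319)) 160 (np.int64(229), np.int64(320)) 164 (np.int64(228), np.int64(321)) 168 (np.int64(227), np.int64(322)) 172 (np.int64(228), np.int64(322)) 176 (np.int64(232), np.int64(315)) 180 (np.int64(235), np.int64(314)) 184 (np.int64(236), np.int64(313)) 188 (np.int64(263), np.int64(285)) 192 (np.int64(265), np.int64(284)) 196 (np.int64(266), np.int64(282)) 200 (np.int64(266), np.int64(282)) 204 (np.int64(265), np.int64(282)) 208 (np.int64(265), np.int64(283)) 212 (np.int64(265), np.int64(283))
```

Request:
carry_out(motion="0.02 0 -0.1 0; 0.06 0 -0.14 0; 0.08 0 -0.14 0; 0.1 0 -0.14 0; 0.12 0 -0.13 0; 0.12 0 -0.13 0; 0.12 0 -0.13 0; 0.12 0 -0.13 0")

```text
time: 33.95
tool_pos: [0.4845, -0.0451, 0.2369]
ee_rot: [-3.141, -0.0, 1.519]
wrist_force: [0.5, 0.6, -0.8]
width: 0.0119
finger_force: 3.7
```

```bash
cat >> h.py <<'E'
def dark(im,rows=(0,190),cols=(190,360)):
    hsv=cv2.cvtColor(im,cv2.COLOR_RGB2HSV); r,g,b=[im[:,:,i].astype(int) for i in range(3)]
    m=((r-b>12)&(r<140)).astype(np.uint8); n,l,st,ce=cv2.connectedComponentsWithStats(m)
    return [(ce[i].round().tolist(),int(st[i,4])) for i in range(1,n) if st[i,4]>25 and cols[0]<ce[i][0]<cols[1] and rows[0]<=ce[i][1]<rows[1]]
E
python3 - <<'E'
from h import *
c,im,o=shot('wrist','w17'); print(o['tool_pos'],o['width'],o['finger_force'],o['wrist_force'])
profile(im)
for n in(13,14,16,17):
    i=pickle.load(open(f'pics/w{n}.pkl','rb'))[1]; print(n,dark(i,(0,330),(0,560)))
E
```

```text
[ 0.48445047 -0.04507312  0.23686072] 0.011948937289441023 3.6506061628460884 [ 0.47642537  0.63562429 -0.82591323]
140 (np.int64(240), np.int64(309)) 144 (np.int64(239), np.int64(310)) 148 (np.int64(238), np.int64(311)) 152 (np.int64(237), np.int64(312)) 156 (np.int64(235), np.int64(313)) 160 (np.int64(234), np.int64(314)) 164 (np.int64(233), np.int64(315)) 168 (np.int64(232), np.int64(317)) 172 (np.int64(231), np.int64(318)) 176 (np.int64(230), np.int64(319)) 180 (np.int64(229), np.int64(320)) 184 (np.int64(236), np.int64(314)) 188 (np.int64(236), np.int64(313)) 192 (np.int64(237), np.int64(312)) 196 (np.int64(238), np.int64(312)) 200 (np.int64(264), np.int64(283)) 204 (np.int64(266), np.int64(282)) 208 (np.int64(266), np.int64(282)) 212 (np.int64(266), np.int64(282)) 
13 [([275.0, 85.0], 302), ([254.0, 91.0], 268), ([255.0, 128.0], 288), ([120.0, 281.0], 9658), ([357.0, 220.0], 81), ([469.0, 263.0], 927), ([358.0, 249.0], 74)]
14 [([256.0, 103.0], 227), ([256.0, 137.0], 245), ([115.0, 287.0], 8540), ([360.0, 237.0], 92), ([476.0, 276.0], 921), ([361.0, 266.0], 83)]
16 [([262.0, 56.0], 139), ([278.0, 72.0], 145), ([261.0, 76.0], 149), ([121.0, 284.0], 8695), ([358.0, 231.0], 82), ([469.0, 272.0], 910), ([358.0, 259.0], 74)]
17 [([263.0, 80.0], 117), ([278.0, 94.0], 122), ([261.0, 99.0], 137), ([128.0, 285.0], 7624), ([353.0, 238.0], 72), ([457.0, 277.0], 805), ([353.0, 265.0], 68)]
```

```bash
python3 - <<'E'
from h import *
for n,p in((16,[(262,56),(278,72),(261,76)]),(17,[(263,80),(278,94),(261,99)])):
    c,_=pickle.load(open(f'pics/w{n}.pkl','rb')); print(n,px2w(c,p,[.0735]*3).round(4).tolist())
for n,p in((13,[(357,220),(358,249)]),(14,[(360,237),(361,266)]),(17,[(353,238),(353,265)])):
    c,_=pickle.load(open(f'pics/w{n}.pkl','rb')); print(n,px2w(c,p,[.007]*2).round(4).tolist())
E
```

```text
16 [[0.4791, 0.0755, 0.0735], [0.4928, 0.061, 0.0735], [0.4771, 0.0584, 0.0735]]
17 [[0.4793, 0.0751, 0.0735], [0.4933, 0.0613, 0.0735], [0.4763, 0.0574, 0.0735]]
13 [[0.5845, -0.1212, 0.007], [0.5868, -0.1609, 0.007]]
14 [[0.5847, -0.1218, 0.007], [0.5871, -0.1605, 0.007]]
17 [[0.5857, -0.1208, 0.007], [0.5865, -0.1607, 0.007]]
```

Request:
carry_out(motion="0 0 0 0; 0 0 0 0; 0 0 -0.1 0; 0 0 -0.22 0; 0 0 -0.34 0; -0.1 0 -0.4 0; -0.25 0 -0.4 0; -0.45 0.01 -0.4 0", grip=-1)

```text
time: 34.8
tool_pos: [0.4829, -0.1129, 0.2994]
ee_rot: [3.139, 0.001, 1.521]
wrist_force: [-0.1, -0.6, -1.6]
width: 0.012
finger_force: 30.0
```

Request:
carry_out(motion="-0.2 0 0 0; -0.4 0 0 0; -0.6 0.01 0.1 0; -0.75 0.02 0.25 0; -0.85 0.02 0.45 0; -0.92 0.02 0.65 0; -0.93 0.02 0.85 0; -0.93 0.02 0.95 0")

```text
time: 35.6
tool_pos: [0.4774, -0.2522, 0.1525]
ee_rot: [-3.138, -0.002, 1.518]
wrist_force: [0.2, 0.4, -2.2]
width: 0.0116
finger_force: 30.0
```

```bash
python3 - <<'E'
from h import *
c,im,o=shot('wrist','w18'); print(o['tool_pos'],o['width'],o['finger_force'],o['wrist_force'])
profile(im)
E
```

```text
[ 0.47736127 -0.25222749  0.15250234] 0.011614097104547269 29.999717473983765 [ 0.22126721  0.40728082 -2.19794785]
140 (np.int64(240), np.int64(309)) 144 (np.int64(239), np.int64(310)) 148 (np.int64(238), np.int64(311)) 152 (np.int64(236), np.int64(312)) 156 (np.int64(235), np.int64(313)) 160 (np.int64(234), np.int64(314)) 164 (np.int64(233), np.int64(315)) 168 (np.int64(232), np.int64(317)) 172 (np.int64(231), np.int64(318)) 176 (np.int64(230), np.int64(319)) 180 (np.int64(229), np.int64(320)) 184 (np.int64(232), np.int64(315)) 188 (np.int64(233), np.int64(314)) 192 (np.int64(233), np.int64(315)) 196 (np.int64(234), np.int64(314)) 200 (np.int64(264), np.int64(284)) 204 (np.int64(266), np.int64(283)) 208 (np.int64(265), np.int64(283)) 212 (np.int64(265), np.int64(283))
```

Request:
carry_out(motion="0 0 0.08 0; 0 0 0.15 0; 0 0 0.21 0; -0.05 0 0.26 0; -0.11 0 0.31 0; -0.16 0 0.36 0; -0.21 0 0.43 0; -0.27 0 0.5 0", grip=-0.75)

```text
time: 36.45
tool_pos: [0.476, -0.2925, 0.0782]
ee_rot: [-3.141, -0.002, 1.519]
wrist_force: [-0.2, 1.0, 0.0]
width: 0.0119
finger_force: 7.7
```

Request:
carry_out(motion="-0.02 0 0.04 0; -0.05 0 0.09 0; -0.08 0 0.14 0; -0.09 0 0.19 0; -0.11 0 0.24 0; -0.12 0 0.29 0; -0.13 0 0.32 0; -0.13 0 0.32 0")

```text
time: 37.25
tool_pos: [0.4751, -0.3118, 0.0308]
ee_rot: [-3.141, -0.001, 1.519]
wrist_force: [0.5, 0.5, -0.5]
width: 0.0121
finger_force: 7.9
```

```bash
python3 - <<'E'
from h import *
c,im,o=shot('wrist','w19'); print(o['tool_pos'],o['width'],o['finger_force'],o['wrist_force'])
profile(im)
E
```

```text
[ 0.47506995 -0.31178935  0.03081093] 0.012121597762625128 7.880326062440872 [ 0.45748791  0.48326494 -0.54170074]
140 (np.int64(218), np.int64(331)) 144 (np.int64(218), np.int64(331)) 148 (np.int64(217), np.int64(331)) 152 (np.int64(217), np.int64(332)) 156 (np.int64(217), np.int64(332)) 160 (np.int64(216), np.int64(332)) 164 (np.int64(256), np.int64(293)) 168 (np.int64(257), np.int64(292)) 172 (np.int64(258), np.int64(291)) 176 (np.int64(259), np.int64(290)) 180 (np.int64(260), np.int64(289)) 184 (np.int64(261), np.int64(288)) 188 (np.int64(262), np.int64(287)) 192 (np.int64(263), np.int64(286)) 196 (np.int64(264), np.int64(285)) 200 (np.int64(264), np.int64(284)) 204 (np.int64(264), np.int64(284)) 208 (np.int64(264), np.int64(284)) 212 (np.int64(264), np.int64(283))
```

Request:
carry_out(motion="0 0 0.01 0; 0 0 0.02 0; 0 0 0.02 0; 0 0 0.02 0; 0 0 0.02 0; 0 0 0.02 0; 0 0 0.02 0; 0 0 0.02 0")

```text
time: 38.1
tool_pos: [0.4756, -0.3124, 0.029]
ee_rot: [3.141, 0.001, 1.519]
wrist_force: [-0.3, -2.5, 2.7]
width: 0.012
finger_force: 7.9
```

Request:
carry_out(motion="0 0 0 0; 0 0 0 0; 0 0 0 0; 0 0 -0.1 0; 0 0 -0.25 0; 0 0 -0.4 0; 0 0 -0.55 0; 0 0 -0.7 0", grip=-0.1)

```text
time: 38.9
tool_pos: [0.4755, -0.3119, 0.1358]
ee_rot: [3.141, 0.0, 1.52]
wrist_force: [1.0, 0.1, 1.3]
width: 0.0425
finger_force: 0.0
```

Request:
carry_out(motion="0.12 0.09 0 0.04; 0.25 0.18 0 0.08; 0.38 0.27 0 0.12; 0.52 0.36 0 0.17; 0.66 0.45 0 0.21; 0.8 0.55 0 0.26; 0.92 0.63 0 0.31; 1 0.7 0 0.36")

```text
time: 39.7
tool_pos: [0.5888, -0.1661, 0.1349]
ee_rot: [3.141, -0.001, 0.405]
wrist_force: [-0.3, -0.4, -0.4]
width: 0.042
finger_force: 0.0
```

```bash
python3 - <<'E'
from h import *
c,im,o=shot('wrist','w20'); print(o['tool_pos'],o['ee_rot'],o['width'])
print(w2px(c,[[.5865,-.121,.007],[.588,-.161,.007]]))
d=dark(im,(0,400),(0,560)); print([(a,n,px2w(c,[a],[.007])[0,:2].round(4)) for a,n in d])
E
```

```text
[ 0.58878256 -0.16609731  0.1349276 ] [ 3.14125925e+00 -1.08963194e-03  4.04837143e-01] 0.041968584473950146
[[230.6892297  191.63022743]
 [270.10295499 206.20085258]]
[([355.0, 75.0], 1315, array([ 0.7264, -0.1827])), ([294.0, 121.0], 26, array([ 0.6693, -0.1498])), ([231.0, 193.0], 145, array([ 0.5854, -0.1218])), ([269.0, 207.0], 139, array([ 0.5869, -0.1603])), ([188.0, 347.0], 455, array([ 0.4005, -0.14  ])), ([360.0, 346.0], 395, array([ 0.4778, -0.3173]))]
```

Request:
carry_out(motion="0.004 -0.035 0.1 0; 0.004 -0.035 0.22 0; 0.004 -0.035 0.35 0; 0.004 -0.035 0.48 0; 0.004 -0.035 0.6 0; 0.004 -0.035 0.7 0; 0.004 -0.035 0.76 0; 0.004 -0.035 0.785 0", grip=-0.4)

```text
time: 40.55
tool_pos: [0.5854, -0.1626, 0.0146]
ee_rot: [-3.14, 0.002, 0.41]
wrist_force: [-0.0, 0.1, -0.0]
width: 0.0282
finger_force: 0.0
```

Request:
carry_out(motion="0 0 0 0; 0 0 0 0; 0 0 0 0; 0 0 0 0; 0 0 0 0; 0 0 0 0; 0 0 0 0; 0 0 0 0", grip=-1)

```text
time: 41.35
tool_pos: [0.5871, -0.1628, 0.0168]
ee_rot: [3.14, -0.001, 0.41]
wrist_force: [0.5, -0.3, 4.2]
width: 0.0107
finger_force: 30.0
```

Request:
carry_out(motion="0 0 -0.1 0; 0 0 -0.25 0; 0 -0.03 -0.4 0; 0 -0.12 -0.55 0; 0 -0.24 -0.7 0; 0 -0.37 -0.8 0; 0 -0.5 -0.88 0; 0 -0.62 -0.9 0")

```text
time: 42.15
tool_pos: [0.5494, -0.0763, 0.1528]
ee_rot: [3.14, -0.002, 0.41]
wrist_force: [-0.1, 0.3, -0.1]
width: 0.0104
finger_force: 30.0
```

Request:
carry_out(motion="0 -0.15 0 0; 0 -0.3 0 0; 0 -0.45 0 0; 0.01 -0.6 0 0; 0.01 -0.74 0 0; 0.01 -0.84 0 0; 0.01 -0.9 0.07 0; 0.01 -0.92 0.13 0")

```text
time: 42.95
tool_pos: [0.4951, 0.0506, 0.1303]
ee_rot: [-3.142, 0.001, 0.411]
wrist_force: [-0.3, -0.0, -0.3]
width: 0.0105
finger_force: 30.0
```

```bash
python3 - <<'E'
from h import *
c,im,o=shot('wrist','w21'); print(o['tool_pos'],o['width'],o['finger_force'])
d=dark(im,(0,400),(150,420)); print([(a,n,px2w(c,[a],[.0735])[0,:2].round(4)) for a,n in d])
E
```

```text
[0.49509388 0.05064453 0.13027506] 0.010495020385092785 29.999828290820005
[([262.0, 229.0], 184, array([0.4938, 0.0612])), ([237.0, 238.0], 157, array([0.4797, 0.0756])), ([274.0, 258.0], 346, array([0.4758, 0.0436])), ([250.0, 329.0], 93, array([0.4087, 0.0362])), ([299.0, 330.0], 75, array([ 0.424 , -0.0015])), ([251.0, 373.0], 34, array([0.366, 0.018]))]
```

Request:
carry_out(motion="0 0 0 0; 0 0 0 0; 0 0 0 0; 0 0 0 0; 0 0 -0.05 0; 0 0 -0.13 0; 0.02 0.05 -0.15 0; 0.03 0.15 -0.15 0", grip=-0.3)

```text
time: 43.8
tool_pos: [0.5101, 0.031, 0.1557]
ee_rot: [3.14, -0.003, 0.411]
wrist_force: [-0.0, 0.1, 1.1]
width: 0.0327
finger_force: 0.0
```

Request:
carry_out(motion="0 0.14 0 0; 0.01 0.28 0 0; 0.02 0.42 0 0; 0.03 0.56 0 0; 0.04 0.7 0 0; 0.05 0.83 0.03 0; 0.06 0.93 0.1 0; 0.06 1 0.2 0")

```text
time: 44.6
tool_pos: [0.5778, -0.1045, 0.1233]
ee_rot: [3.141, -0.001, 0.409]
wrist_force: [-0.6, 0.4, 0.5]
width: 0.0329
finger_force: 0.0
```

Request:
carry_out(motion="0 0.06 0.03 0; 0.003 0.12 0.06 0; 0.006 0.14 0.1 0; 0.006 0.145 0.1 0; 0.006 0.145 0.1 0; 0.006 0.145 0.1 0; 0.006 0.145 0.1 0; 0.006 0.145 0.1 0")

```text
time: 45.4
tool_pos: [0.5865, -0.1223, 0.1094]
ee_rot: [3.141, -0.001, 0.41]
wrist_force: [0.4, 0.6, 0.6]
width: 0.0328
finger_force: 0.0
```

```bash
python3 - <<'E'
from h import *
c,im,o=shot('wrist','w22'); print(o['tool_pos'],o['ee_rot'],o['width'])
d=dark(im,(0,400),(150,420)); print([(a,n,px2w(c,[a],[.007])[0,:2].round(4)) for a,n in d])
E
```

```text
[ 0.58647584 -0.12231119  0.10942135] [ 3.14098048e+00 -6.34391745e-04  4.10091580e-01] 0.0328093479675638
[([414.0, 93.0], 1004, array([ 0.7265, -0.1844])), ([274.0, 216.0], 169, array([ 0.5853, -0.1215])), ([207.0, 347.0], 316, array([ 0.429 , -0.1144])), ([342.0, 330.0], 86, array([ 0.5025, -0.2318])), ([340.0, 371.0], 39, array([ 0.4554, -0.254 ]))]
```

Aligned within about 1 mm; descend 0.093, close, and carry back.

Request:
carry_out(motion="0 0 0.1 0; 0 0 0.2 0; 0 0 0.3 0; 0 0 0.4 0; 0 0 0.5 0; 0 0 0.57 0; 0 0 0.61 0; 0 0 0.615 0")

```text
time: 46.25
tool_pos: [0.5858, -0.1224, 0.0155]
ee_rot: [-3.141, 0.001, 0.41]
wrist_force: [-0.3, 0.3, 0.9]
width: 0.033
finger_force: 0.0
```

Request:
carry_out(motion="0 0 0 0; 0 0 0 0; 0 0 0 0; 0 0 0 0; 0 0 0 0; 0 0 0 0; 0 0 0 0; 0 0 0 0", grip=-1)

```text
time: 47.05
tool_pos: [0.587, -0.1229, 0.0176]
ee_rot: [3.14, -0.001, 0.41]
wrist_force: [-0.2, -0.4, 6.0]
width: 0.0108
finger_force: 29.6
```

```bash
python3 - <<'E'
from h import *
o=robot.get_obs(); print(o['width'],o['finger_force'])
ct,it,_=shot('top','t23')
P=px2w(ct,[],[]) if 0 else None
c=ct; hs=dark(it,(225,300),(200,280)); print(hs,[px2w(c,[a],[.0735])[0,:2].round(4) for a,n in hs])
E
```

```text
0.01075889110428725 29.61198411976966
[] []
```

Request:
carry_out(motion="0 0 -0.1 0; 0 0 -0.25 0; 0 -0.02 -0.4 0; -0.01 -0.1 -0.55 0; -0.02 -0.2 -0.7 0; -0.03 -0.3 -0.8 0; -0.04 -0.4 -0.88 0; -0.05 -0.5 -0.9 0")

```text
time: 47.9
tool_pos: [0.5495, -0.0558, 0.1531]
ee_rot: [3.14, -0.002, 0.41]
wrist_force: [0.1, 0.1, -1.3]
width: 0.0102
finger_force: 29.2
```

Request:
carry_out(motion="0 -0.14 0 0; -0.01 -0.28 0 0; -0.02 -0.42 0 0; -0.03 -0.56 0 0; -0.04 -0.68 0 0; -0.047 -0.78 0 0; -0.047 -0.81 0.07 0; -0.047 -0.813 0.14 0")

```text
time: 48.7
tool_pos: [0.4941, 0.0528, 0.1296]
ee_rot: [3.141, 0.0, 0.411]
wrist_force: [0.5, 0.5, -0.8]
width: 0.0104
finger_force: 29.2
```

Request:
carry_out(motion="0 0 0 0; 0 0 0 0; 0 0 0 0; 0 0 0 0; 0 0 -0.05 0; 0 0 -0.15 0; 0 0 -0.3 0; 0 0 -0.45 0", grip=-0.3)

```text
time: 49.5
tool_pos: [0.4945, 0.0522, 0.1995]
ee_rot: [3.141, -0.0, 0.41]
wrist_force: [-0.6, 0.3, 0.1]
width: 0.0327
finger_force: 0.0
```

```bash
python3 - <<'E'
from h import *
c,im,o=shot('wrist','w24'); print(o['tool_pos'],o['width'])
d=dark(im,(0,400),(150,420)); print([(a,n,px2w(c,[a],[.0735])[0,:2].round(4)) for a,n in d])
print(rimfit(c,im,(.4905,.0575),.112,.006))
E
```

```text
[0.49453833 0.05222104 0.19949239] 0.032744935009419746
[([205.0, 7.0], 375, array([0.6306, 0.175 ])), ([274.0, 210.0], 352, array([0.4921, 0.0526])), ([247.0, 212.0], 86, array([0.48  , 0.0755])), ([263.0, 222.0], 137, array([0.4768, 0.0575])), ([207.0, 347.0], 324, array([0.3166, 0.058 ])), ([343.0, 330.0], 100, array([ 0.397 , -0.0708])), ([342.0, 367.0], 64, array([ 0.3513, -0.0933])), ([320.0, 381.0], 180, array([ 0.3231, -0.0791]))]
[7.56449e+01 4.89500e-01 5.65000e-02]
```

```bash
python3 - <<'E'
from h import *
c,im=pickle.load(open('pics/w24.pkl','rb'))
r,b=im[:,:,0].astype(int),im[:,:,2].astype(int); print((((r-b>12)&(r<140))[198:232:1,236:292]).astype(int).sum())
for row in ((r-b>12)&(r<140))[198:234:2,236:292:2]: print(''.join('#' if v else '.' for v in row))
ct,it,_=shot('top','t25'); g=cv2.cvtColor(it,cv2.COLOR_RGB2GRAY)
u=w2px(ct,[[.47,-.36,.03],[.48,-.158,.002]]).astype(int); print(u.tolist())
r0,r1,c0,c1=u[:,1].min()-30,u[:,1].max()+30,u[1,0]-15,u[0,0]+20
ys,xs=np.where(g[r0:r1,c0:c1]>130); uv=np.c_[xs+c0,ys+r0]; i,j=uv[:,0].argmin(),uv[:,0].argmax()
a=px2w(ct,[uv[i],uv[j]],[.008,.0285]); print(a.round(4),np.linalg.norm(a[0,:2]-a[1,:2]))
E
```

```text
555
............#####...........
............######..........
............######..........
.............#########......
..............#########.....
....####.........####.#.....
...#####.........##..##.....
...###..#........##..###....
...##...#.........#######...
....#..#.....##.....######..
....##.#...######...######..
...........######...######..
...........######...#######.
..........#######....#####..
...........#####.......#....
............................
............................
............................
[[409, 260], [325, 257]]
[[ 0.4956 -0.1611  0.008 ]
 [ 0.4729 -0.3511  0.0285]] 0.19135372749313584
```

```bash
python3 -c "
from bench import robot
print(robot.close_job())"
```

```text
the job is handed in; nothing more can be done
None
```

I handed the job in at about 49.5 s. Both sieves are nested in the receiver, all five lumps are on the coarse mesh, and the scoop is flat on the worktop clear of the stack. Two lumps slid out onto the worktop while I lifted the scoop, so I picked them up one at a time with the gripper. My last checks were on measurements from the camera images, not by eye, and the hand-in returned no score.

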